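Bench supply check: trip test, reset, draw the surge cassette

ROBOT

A 6-joint arm with a two-finger parallel gripper is mounted at the origin on the work surface. World frame = base frame: x ahead of the robot, y to its left, z up, the work surface at z = 0. Lengths are in m, angles in rad, forces in N, time in s.
With the tool pointing down it reaches from about 0.4 to 0.825 m from the base axis. Payload 7 kg.
Tool frame: the origin (TCP) lies at the very end of the fingers, on their centre line; the grasp point (between the pads) lies arm.grip_point_offset behind it (arm.grip_point_offset is the distance from the TCP to the grasp point, in m); z points along the fingers, y is the line along which they close (so a half turn about z gives the same grasp; the last joint's range is limited). The gripper opens to 88 mm and grips with 3 to 60 N. Pads are 19 mm wide; open, the fingers measure 130 mm over their backs; the gripper's body (78 mm by 193 mm) begins 47 mm behind the grasp point.
Start: joints at [1.49, 0.359, 0.012, 0, -1.224, -0.288], TCP at [0.243, 0.63, 0.227] pointing down, gripper open.
Joint ranges: [-3.07, 3.07], [-1.43, 2.12], [-1.02, 1.25], [-3.03, 1.67], [-3.05, -0], [-3.03, 3.03]. Speed limits (rad/s): [2.39, 2.39, 3.01, 3.14, 3.14, 3.14].

INTERFACE

Orientations are given as [roll, pitch, yaw] about the fixed x, y, z axes, in that order (R = Rz(yaw) Ry(pitch) Rx(roll)).
In Python, from station import arm gives the robot as it stands.
- The arm moves only by the shell command python3 -m crank 'ROWS' [OPENING] [FORCE]. ROWS is JSON, a list of rows, each an object of numbers: "dx", "dy", "dz": the shift along the tool's x, y, z in cm; "wx", "wy", "wz": the turn, a rotation vector about the tool's x, y, z in degrees. A call has exactly 10 rows; each row is the pose to reach, as a shift and turn from the pose commanded when the call began, along the tool's axes at that moment; what a row does not reach only later rows make up. A row lasts 1/8 s, in which the tool goes at most 62.5 mm and 10.7 degrees, less where a joint would pass 70% of its speed; a pose out of reach is approached as far as the arm can. A call with a gripper value outside its range is refused whole. OPENING is the finger opening in cm, from 0 to 8.76, set as the call begins (- or left out, the last holds). The fingers move at their own pace and stop on an object; FORCE is the grip in N (left out, the last holds). Time passes only in rows, so rows that repeat a pose let the fingers close, or fill a call up. It gives the time, the measured TCP pose, the force, the opening and the grip force at its end, in the units of the state.
- arm.get_state(): the state, without advancing time (a new reading comes with each control period).
- arm.grab_frame(name): name is "side" or "top" or "wrist"; returns the picture (420x560x3 uint8, red, green, blue); there is no depth.
- arm.calibration(name): a dict with "fx", "fy", "cx", "cy" (pixels), "world_from_camera" (4x4, takes a point from camera to world coordinates). Camera axes: x right, y down, z forward; pixel columns grow to the right and rows downward; lengths in m; the calibration is good to about 2 mm. A picture is of the moment at which its call begins: read the wrist's pose just before it. calibration takes no time and is no camera call; for the wrist camera it gives the pose at the moment of the call.
- arm.job_done(): hands the job in; it is judged then, once.
Trained networks look in the newest picture that a camera, given by its name, has taken for a name from the list of things; names that differ only in an ending like _2 or _b are one class to them, and where a whole thing is asked for, a point or a joint stands for the part that bears it (a point fixed in the world has none). Each returns a list of dicts, best first, with "confidence" (0 to 1); they miss things now and then, are a little off and sometimes report something else, mostly with a low value. They report only what shows in the picture. A call takes as long as a camera call. They do not tell look-alikes from the thing itself.
- arm.find_in(camera, query): "centre" ([x, y, z] in m, in world coordinates, good to about 4 mm: the middle of the surface that is visible of it).
- arm.masks_of(camera, query): "pixels" (420x560 bool, what is visible of it).
- arm.mark_of(camera, query): "centre" ([x, y, z] in m, in world coordinates, good to about 4 mm: a listed point, or the origin of a listed thing).
The state is a dict: "t": time; "q": joint angles; "qd": joint speeds; "joint_efforts": joint torques, N m; "eef_pos": TCP position; "ee_rot": TCP orientation; "force": force on the tool from outside, world axes, zero at the start; "moment": the same for the moment, N m; "width": finger opening in m; "gripper_force": force on a finger pad.
Only numpy, scipy, OpenCV 4.12 (cv2) and the standard library are available. Lean on these libraries where they do the work, as an engineer would, in place of code of your own. Each camera call takes 0.05 s, during which the arm holds its last target. There are 200 camera calls.

TASK

Do the safety check of the key shop's bench supply: press the test button so that the switch lever drops, lift the lever back until it stays set, then pinch the two side catches of the surge cassette together and draw it straight up out of its base. Finish while still holding it: both catches pinched, cassette upright and still, its underside at least 5 cm clear above the top of its base and over it, for inspection; do not put it down or let go. Leave everything else on the bench where it is.

Things in the scene. Friction and masses are not known exactly. Their poses are not given: they have to be found in the camera images.
- switch_box: safety switch: grey plastic box 110 (x) x 130 (y) x 60 mm high, fixed to the bench. Origin under its middle, z up, -x its front. On top: the black lever (near its -y side) and a white round test button (near its +y side). The lever's hinge line runs along the box's y through (20, -36, 66) mm in this frame, between two small ears reaching 74 mm high.
- lever (a joint): angle of the lever (rad): 0 = set, standing and leaning 0.2 rad backward (+x of the box) past upright against its stop; it grows as the lever swings forward (-x); 0.2 = exactly upright; 1.3 = dropped, on its lower stop, above the front of the box. Its own weight carries it to whichever stop it leans to; it takes well under 1 N at the tip to swing it.
- lever_tip (a point): middle of the lever's black grip, 48 mm from the hinge line; the grip is 14 mm wide along the hinge line (the box's y), 12 mm thick and 24 mm long, its end 60 mm from the hinge line. Height above the bench: about 113 mm set, 88 mm dropped. The blade below the grip is 10 mm wide.
- test_button (a joint): travel of the test button (m): 0 = out, 0.006 = fully in; spring, 1 N at first and about 4 N fully in. Pressed fully in it kicks the lever past upright so that it drops by itself; the lever stays set only once the button is let out again.
- test_button_top (a point): centre of the test button's top: 22 mm diameter, 79.5 mm above the bench when out, pressed straight down; at (0, 42) mm in the switch box's frame.
- base: cassette base: grey plastic block 130 (x) x 110 (y) x 45 mm high, fixed to the bench. Origin under its middle, z up. The cassette stands in a well (44 mm along x, 46 mm along y at its mouth), centred at (25, 0) mm in this frame; its floor is 10 mm above the bench. A low black blanking cover (30 x 44 mm, 8 mm high) sits over the spare bay at (-38, 0) mm.
- cassette: plug-in surge cassette, 42 (x) x 44 (y, over the catches) x 100 mm tall, about 0.2 kg: ivory core and cap, with a black sprung catch plate on each y side. Origin under its middle, z up; its axes are parallel to the base's. Seated, its underside is 10 mm above the bench and its top 110 mm. Its cap (26 mm wide in y, 42 mm in x) covers the top 12 mm, above the catches.
- cassette_grip (a point): point in the cassette's middle between the two catch plates, 63 mm above the cassette's underside (73 mm above the bench when seated): where to pinch, fingers one on each y side. The catch plates are 26 mm wide along x; above the base they stand free from 45 to 88 mm over the bench.
- catch_left (a joint): how far the catch on the cassette's +y side is pressed in (m): 0 = out, 0.006 = stop; its barb clears the base's ledge beyond 0.003. Spring: 1.4 N at first, 7 N at the stop. With a catch out the base holds the cassette fast (against some 80 N), and tearing it out does not count. Outer faces of the two catches: 44 mm apart when out, 32 mm when both are fully in.
- catch_right (a joint): the same for the catch on the cassette's -y side.
- padlock: brass padlock lying flat, body 32 x 42 x 18 mm with a steel shackle; origin under its body's middle; a bystander
- key_blank: brass key blank lying flat, 55 mm long, 4 mm thick; origin under the middle of its round bow; a bystander
- lock_cylinder: brass lock cylinder, 60 mm long, 33 mm high; origin under its middle; a bystander
- screwdriver: screwdriver with a black handle, 200 mm long, 26 mm high, lying; origin under its middle, x axis from handle to tip; a bystander
- brush: wooden-handled brush, 200 mm long, 20 mm high, lying; origin under its middle, x axis from handle to bristles; a bystander
- oil_bottle: small oil bottle, 44 mm across, 120 mm tall; origin under its middle; a bystander
- parts_tray: open aluminium parts tray 100 x 140 x 30 mm with one divider; origin under its middle; a bystander
Things that resemble listed ones, but are neither listed nor needed, are in the scene too. What is shaped like the cassette but blue is not meant. What is shaped like the switch_box but yellow is not meant.

How it is judged:
On the way, in this order (a step that is already met when the one before it is completed fails the run):
1. the test button is pressed in (value of joint test_button above 0.003 m).
2. the lever has dropped (value of joint lever above 1.1 rad), for 0.1 s.
3. the lever is lifted back and set, the button out (value of joint lever below 0.1 rad and value of joint test_button below 0.002 m), for 0.2 s.
4. both catches are pinched in while the cassette is still in its base (value of joint each of catch_left, catch_right above 0.003 m and z of cassette in the frame of base below 0.035 m).
At the end, for the whole second after the job is handed in: fingers hold the cassette by both catches (each over 3 mm in, force over 3 N), clear of its base, underside over 45 mm above the base's top, within 90 mm of its middle seen from above, tilt under 0.2 rad, slower than 20 mm/s; lever still set (below 0.1 rad) (value of joint each of catch_left, catch_right above 0.003 m and z of cassette in the frame of base above 0.09 m and horizontal distance between cassette and base below 0.09 m and angle between cassette's own z axis and vertical below 0.2 rad and linear speed of cassette below 0.02 m/s and contact force between the fingers and cassette above 3 N and contact force between base and cassette below 0.1 N and value of joint lever below 0.1 rad); the arm keeps its last pose, push and grip.
It fails at once if a bystander is moved more than 30 mm (distance of any of padlock, key_blank, lock_cylinder, screwdriver, brush, oil_bottle, parts_tray from where it was at the start of the episode above 0.03 m).
It also fails if it takes over 58 s, if anything falls off the work surface, if the arm or the gripper's body presses on something with over 40 N, if the wrist force passes 120 N, or if a joint passes its speed limit or range.

## Working session

There is one attempt and no reset: what is moved stays moved. The work goes in short steps, Python scripts to look and compute and a shell command to move; the robot and the scene stay as the last step left them, time stands still between calls to the robot, and variables do not carry over. Pictures are saved under pics/ and viewed, at most 10 in all, crops included, and the job is handed in when it is done.

```bash
mkdir -p pics; ls; python3 - <<'E'
from station import arm
import cv2,numpy as np
s=arm.get_state();print(s['t'],s['eef_pos'],s['ee_rot'],s['width'],arm.grip_point_offset)
ims=[]
for c in('top','side'):
    im=arm.grab_frame(c);cv2.imwrite(f'pics/{c}0.png',im[:,:,::-1])
    for q in('test_button_top','lever_tip','cassette_grip','switch_box','base','cassette'):
        print(c,q,[(np.round(d['centre'],3).tolist(),round(d['confidence'],2)) for d in arm.mark_of(c,q)][:4])
E
```

```text
pics
0.0 [0.2431619  0.62912999 0.22559837] [ 3.13986941e+00 -1.52331085e-04 -3.68912598e-01] 0.08777858351723224 0.0188
top test_button_top [([0.527, -0.11, 0.078], 0.64), ([0.339, -0.239, 0.081], 0.55), ([0.365, 0.058, 0.08], 0.5)]
top lever_tip [([0.384, -0.019, 0.114], 0.5), ([0.387, -0.316, 0.114], 0.5), ([0.572, -0.182, 0.116], 0.48)]
top cassette_grip [([0.589, 0.117, 0.076], 0.93), ([0.608, 0.266, 0.063], 0.79), ([0.505, -0.016, 0.059], 0.66), ([0.779, -0.092, -0.0], 0.62)]
top switch_box [([0.352, -0.284, 0.003], 0.92), ([0.532, -0.154, 0.001], 0.89), ([0.363, 0.014, -0.001], 0.65)]
top base [([0.569, 0.124, -0.004], 0.6), ([0.589, 0.118, 0.076], 0.6)]
top cassette [([0.588, 0.119, 0.007], 0.96), ([0.506, -0.02, -0.001], 0.82), ([0.611, 0.263, -0.001], 0.58)]
side test_button_top [([0.342, -0.24, 0.08], 0.58), ([0.527, -0.113, 0.079], 0.57), ([0.361, 0.059, 0.077], 0.45)]
side lever_tip [([0.569, -0.181, 0.114], 0.67), ([0.387, -0.308, 0.112], 0.58), ([0.39, -0.019, 0.119], 0.42), ([0.788, 0.11, -0.002], 0.38)]
side cassette_grip [([0.504, -0.02, 0.064], 0.97), ([0.614, 0.264, 0.064], 0.9), ([0.586, 0.116, 0.07], 0.72), ([0.585, 0.115, 0.008], 0.6)]
side switch_box [([0.531, -0.151, -0.001], 0.83), ([0.354, -0.285, 0.004], 0.79), ([0.36, 0.013, -0.002], 0.57), ([0.78, -0.09, -0.001], 0.43)]
side base [([0.565, 0.127, -0.002], 0.98)]
side cassette [([0.61, 0.269, 0.001], 0.93), ([0.584, 0.116, 0.008], 0.83), ([0.505, -0.018, -0.0], 0.67), ([0.581, 0.117, 0.073], 0.41)]
```

View pics/top0.png

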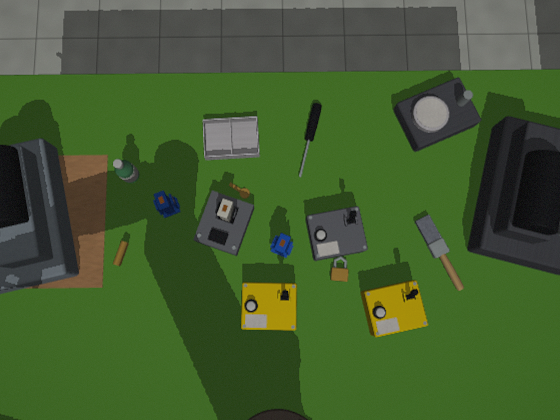

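View pics/side0.png

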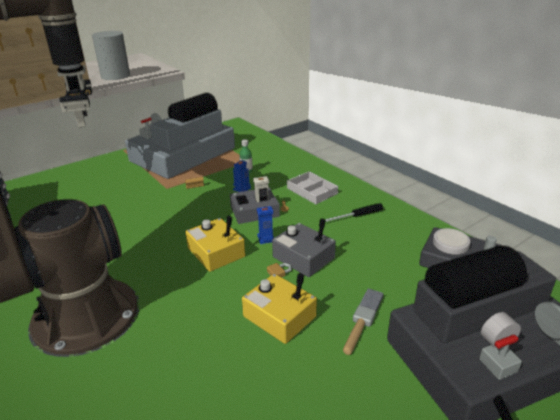

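Candidates in the top picture:
- **Switch box:** the grey one is at (337,233). The yellow look-alikes are at (269,306) and (396,309).
- **Cassette:** the ivory one is at (226,210), in the grey base. The blue look-alikes are at (166,204) and (283,245).

I choose grey at about (0.532,-0.153) and ivory at about (0.587,0.117). Next is a closer crop to check this.

```bash
cat > h.py <<'E'
from station import arm
import numpy as np,cv2
from scipy.spatial.transform import Rotation as R
def go(p,yaw,s=None):
    s=s or arm.get_state(); T=R.from_euler('xyz',s['ee_rot'])
    d=T.inv().apply(np.array(p)-s['eef_pos'])*100
    w=(T.inv()*R.from_euler('xyz',[np.pi,0,yaw])).as_rotvec(degrees=True)
    return np.round(d,2),np.round(w,1)
def proj(c,P,cal=None):
    k=cal or arm.calibration(c);W=np.linalg.inv(k['world_from_camera'])
    q=W[:3,:3]@np.array(P)+W[:3,3];return q[0]/q[2]*k['fx']+k['cx'],q[1]/q[2]*k['fy']+k['cy']
E
python3 - <<'E'
from h import *
im=cv2.imread('pics/top0.png')[170:290,180:380];cv2.imwrite('pics/crop.png',cv2.resize(im,(800,480),interpolation=cv2.INTER_CUBIC))
k=arm.calibration('wrist');s=arm.get_state()
T=R.from_euler('xyz',s['ee_rot']);W=np.array(k['world_from_camera'])
print(k['fx'],T.inv().apply(W[:3,3]-s['eef_pos']),T.inv().as_matrix()@W[:3,:3])
print(go([0.55,0.13,0.28],-.37), go([0.5,-.15,.28],.12))
E
```

```text
321.8285891145203 [ 0.07070677  0.00166151 -0.1593931 ] [[ 3.98665034e-04 -9.64732298e-01 -2.63232662e-01]
 [ 9.99999054e-01  7.31128514e-04 -1.16504780e-03]
 [ 1.31641615e-03 -2.63231949e-01  9.64731677e-01]]
(array([46.62, 35.54, -5.34]), array([-0. ,  0. ,  0.1])) (array([52.05, 63.46, -5.34]), array([ -0.,   0., -28.]))
```

View pics/crop.png

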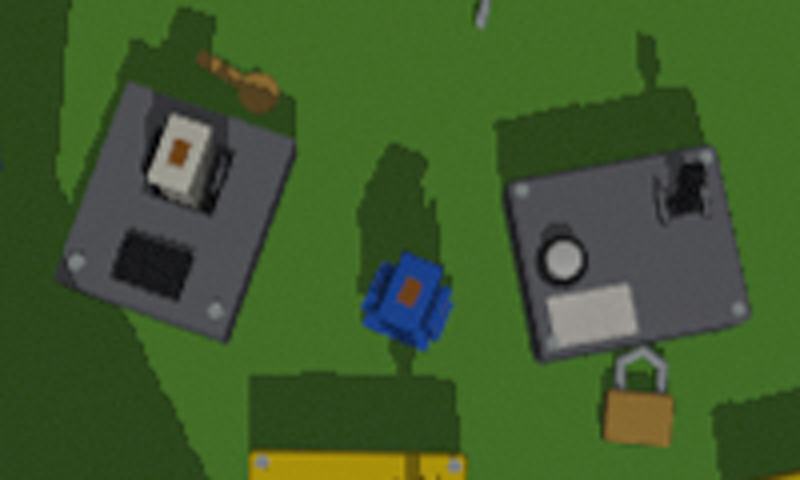

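The crop confirms it: the grey base with the ivory cassette and black catches is at crop (180,170), and the grey box with button and lever is at (630,250). I'll move over the cassette first for a wrist view.

```bash
python3 -m crank '[{"dz":-5.3,"dx":3,"dy":2},{"dx":8,"dy":6,"dz":-5.3},{"dx":13,"dy":10,"dz":-5.3},{"dx":18,"dy":14,"dz":-5.3},{"dx":23,"dy":18,"dz":-5.3},{"dx":28,"dy":22,"dz":-5.3},{"dx":33,"dy":26,"dz":-5.3},{"dx":38,"dy":30,"dz":-5.3},{"dx":43,"dy":33,"dz":-5.3},{"dx":47.6,"dy":35.5,"dz":-5.3}]'
python3 -m crank '[{},{},{},{},{},{},{},{},{},{}]' 0
cat > look.py <<'E'
from h import *
import sys
def look(name,qs):
    s=arm.get_state();k=arm.calibration('wrist');im=arm.grab_frame('wrist')
    cv2.imwrite(f'pics/{name}.png',im[:,:,::-1]);np.savez(f'pics/{name}.npz',**{a:np.array(b) for a,b in k.items()})
    print(np.round(s['t'],2),np.round(s['eef_pos'],4),np.round(s['ee_rot'],3),s['width'])
    for q in qs: print(q,[(np.round(d['centre'],4).tolist(),round(d['confidence'],2)) for d in arm.mark_of('wrist',q)][:3])
if __name__=='__main__': look(sys.argv[1],sys.argv[2:])
E
python3 look.py w1 cassette_grip cassette base test_button_top lever_tip switch_box
```

```text
0.7 [0.2433 0.6296 0.2266] [-3.142  0.    -0.369] 0.08785727720287938
cassette_grip []
cassette []
base []
test_button_top []
lever_tip []
switch_box []$[0]: bad value
$[0]: bad value
```

View pics/w1.png

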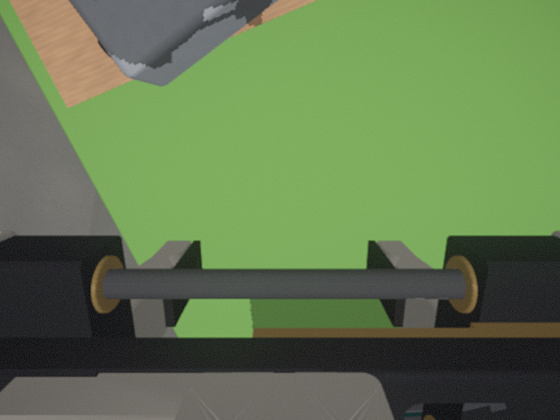

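The wrist view shows the fingers at rows 240–330, with a clear view ahead of them along tool +x. The rows were refused, so I'll try giving all six keys.

```bash
python3 -m crank '[{"dx":3,"dy":2,"dz":-5.3,"wx":0,"wy":0,"wz":0},{"dx":8,"dy":6,"dz":-5.3,"wx":0,"wy":0,"wz":0},{"dx":13,"dy":10,"dz":-5.3,"wx":0,"wy":0,"wz":0},{"dx":18,"dy":14,"dz":-5.3,"wx":0,"wy":0,"wz":0},{"dx":23,"dy":18,"dz":-5.3,"wx":0,"wy":0,"wz":0},{"dx":28,"dy":22,"dz":-5.3,"wx":0,"wy":0,"wz":0},{"dx":33,"dy":26,"dz":-5.3,"wx":0,"wy":0,"wz":0},{"dx":37,"dy":30,"dz":-5.3,"wx":0,"wy":0,"wz":0},{"dx":40,"dy":33,"dz":-5.3,"wx":0,"wy":0,"wz":0},{"dx":43,"dy":35.5,"dz":-5.3,"wx":0,"wy":0,"wz":0}]'
python3 look.py w2 cassette_grip cassette base
```

```text
t: 2.3
eef_pos: [0.5169, 0.1415, 0.28]
ee_rot: [-3.141, -0.0, -0.37]
force: [-0.3, 0.5, 0.3]
width: 0.0881
gripper_force: 0.0
2.3 [0.5169 0.1415 0.28  ] [-3.141 -0.    -0.37 ] 0.0880505009884494
cassette_grip [([0.586, 0.1207, 0.0743], 0.71), ([0.5049, -0.0186, 0.065], 0.68)]
cassette [([0.4996, -0.0189, -0.0033], 0.83), ([0.5824, 0.1167, 0.0152], 0.77), ([0.6058, 0.2681, -0.0016], 0.67)]
base [([0.5642, 0.1231, -0.001], 0.65)]
```

```bash
python3 -m crank '[{"dx":1,"dy":4,"dz":0,"wx":0,"wy":0,"wz":-4},{"dx":2,"dy":8,"dz":0.5,"wx":0,"wy":0,"wz":-8},{"dx":2.5,"dy":12,"dz":1,"wx":0,"wy":0,"wz":-12},{"dx":3.5,"dy":16,"dz":1.5,"wx":0,"wy":0,"wz":-17},{"dx":4.5,"dy":20,"dz":2,"wx":0,"wy":0,"wz":-22},{"dx":5.3,"dy":24,"dz":2.5,"wx":0,"wy":0,"wz":-26},{"dx":6,"dy":27,"dz":3,"wx":0,"wy":0,"wz":-29},{"dx":6,"dy":28.7,"dz":3,"wx":0,"wy":0,"wz":-29},{"dx":6,"dy":28.7,"dz":3,"wx":0,"wy":0,"wz":-29},{"dx":6,"dy":28.7,"dz":3,"wx":0,"wy":0,"wz":-29}]' 0 10
python3 look.py w3 test_button_top lever_tip switch_box
```

```text
t: 3.75
eef_pos: [0.4693, -0.1451, 0.2499]
ee_rot: [-3.142, -0.001, 0.138]
force: [-0.3, -0.5, -0.2]
width: 0.0009
gripper_force: 0.0
3.75 [ 0.4693 -0.1451  0.2499] [-3.142e+00 -1.000e-03  1.380e-01] 0.0008751593620982488
test_button_top [([0.3612, 0.0597, 0.0789], 0.91), ([0.5893, 0.1191, 0.0738], 0.39)]
lever_tip [([0.5683, -0.1848, 0.1136], 0.96), ([0.3874, -0.3108, 0.1124], 0.57), ([0.3913, -0.0201, 0.1102], 0.53)]
switch_box [([0.5365, -0.1526, -0.001], 0.65)]
```

View pics/w3.png

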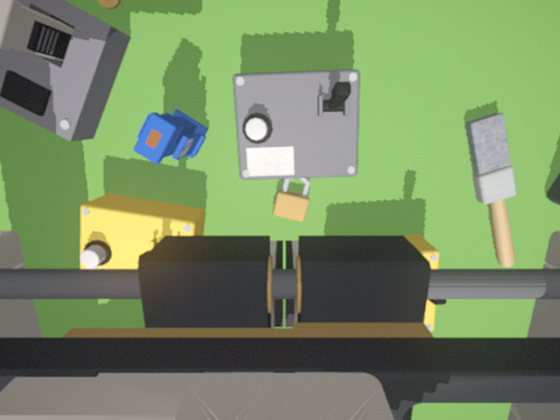

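The wrist view shows the grey box at (297,125), its button at (257,128) and its lever grip at (341,90). The padlock is in front at (292,205). I'll triangulate the button, the lever and the box's screws.

```bash
cat > tri.py <<'E'
from h import *
def ray(k,u,v):
    W=np.array(k['world_from_camera']);d=W[:3,:3]@np.array([(u-k['cx'])/k['fx'],(v-k['cy'])/k['fy'],1]);return W[:3,3],d/np.linalg.norm(d)
def plane(k,u,v,z):
    o,d=ray(k,u,v);return o+d*(z-o[2])/d[2]
def tri(rs):
    A=sum(np.eye(3)-np.outer(d,d) for o,d in rs);b=sum((np.eye(3)-np.outer(d,d))@o for o,d in rs);return np.linalg.solve(A,b)
def K(n): 
    z=np.load(f'pics/{n}.npz');return {a:z[a] for a in z}
def white(im,u,v,r,t):
    g=cv2.cvtColor(im,cv2.COLOR_BGR2GRAY);n,l,st,c=cv2.connectedComponentsWithStats((g>t).astype(np.uint8))
    d=np.hypot(*(c[1:]-[u,v]).T)+1e3*(st[1:,4]<5);i=d.argmin()+1;return c[i],st[i]
E
python3 - <<'E'
from tri import *
k=K('w3');im=cv2.imread('pics/w3.png')
c,st=white(im,257,128,15,170);print(c,st,plane(k,*c,.0795))
kt=arm.calibration('top');it=cv2.imread('pics/top0.png');ct,s2=white(it,321,235,10,130);print('top',ct,s2,plane(kt,*ct,.0795))
ks=arm.calibration('side');i3=cv2.imread('pics/side0.png');cs,s3=white(i3,292,230,10,150);print('side',cs,s3,proj('side',[.527,-.111,.0795]))
print('tri wt',tri([ray(k,*c),ray(kt,*ct)]),'wts',tri([ray(k,*c),ray(kt,*ct),ray(ks,*cs)]))
P=[plane(k,u,v,.061)[:2] for u,v in((240,80),(353,77),(245,173),(350,170))]
print(np.round(P,4)); e=[P[0]-P[1],P[2]-P[3]];print('yaw',[np.arctan2(-a[0],a[1]) for a in e])
f=[P[0]-P[2],P[1]-P[3]];print([np.arctan2(a[1],a[0]) for a in f],np.mean(P,0))
print('lever',plane(k,341,90,.119))
E
```

```text
[255.70026525 128.71087533] [245 118  22  23 377] [ 0.52582214 -0.11003922  0.0795    ]
top [320.5 234.5] [317 231   8   8  52] [ 0.52540008 -0.10788791  0.0795    ]
side [290.94736842 229.13157895] [288 226   7   8  38] (np.float64(291.5998557543576), np.float64(227.717351992937))
tri wt [ 0.52592975 -0.10902935  0.07160545] wts [ 0.5259533  -0.10907227  0.0742397 ]
[[ 0.5706 -0.0873]
 [ 0.5891 -0.2001]
 [ 0.4768 -0.1024]
 [ 0.4958 -0.2151]]
yaw [np.float64(0.16259450456972488), np.float64(0.1667615867301769)]
[np.float64(0.1596105039715063), np.float64(0.15964250083386516)] [ 0.53309075 -0.15121856]
lever [ 0.56914783 -0.18146028  0.119     ]
```

```bash
python3 -m crank '[{"dx":3,"dy":-1.5,"dz":3,"wx":0,"wy":0,"wz":-1.5},{"dx":6.1,"dy":-2.7,"dz":6,"wx":0,"wy":0,"wz":-1.5},{"dx":6.1,"dy":-2.7,"dz":10,"wx":0,"wy":0,"wz":-1.5},{"dx":6.1,"dy":-2.7,"dz":14,"wx":0,"wy":0,"wz":-1.5},{"dx":6.1,"dy":-2.7,"dz":15.5,"wx":0,"wy":0,"wz":-1.5},{"dx":6.1,"dy":-2.7,"dz":16.4,"wx":0,"wy":0,"wz":-1.5},{"dx":6.1,"dy":-2.7,"dz":17,"wx":0,"wy":0,"wz":-1.5},{"dx":6.1,"dy":-2.7,"dz":17.4,"wx":0,"wy":0,"wz":-1.5},{"dx":6.1,"dy":-2.7,"dz":17.7,"wx":0,"wy":0,"wz":-1.5},{"dx":6.1,"dy":-2.7,"dz":17.7,"wx":0,"wy":0,"wz":-1.5}]'
```

```text
t: 5.2
eef_pos: [0.5265, -0.1108, 0.0737]
ee_rot: [3.141, -0.002, 0.164]
force: [-0.3, 1.1, 6.6]
width: 0.0006
gripper_force: 3.4
```

```bash
python3 -m crank '[{"dx":0,"dy":0,"dz":-2,"wx":0,"wy":0,"wz":0},{"dx":0,"dy":0,"dz":-6,"wx":0,"wy":0,"wz":0},{"dx":-2,"dy":1,"dz":-10,"wx":0,"wy":0,"wz":0},{"dx":-5,"dy":2,"dz":-12,"wx":0,"wy":0,"wz":0},{"dx":-8,"dy":3,"dz":-13,"wx":0,"wy":0,"wz":0},{"dx":-8,"dy":6,"dz":-13,"wx":0,"wy":0,"wz":0},{"dx":-8,"dy":7.8,"dz":-13,"wx":0,"wy":0,"wz":0},{"dx":-8,"dy":7.8,"dz":-13,"wx":0,"wy":0,"wz":0},{"dx":-8,"dy":7.8,"dz":-13,"wx":0,"wy":0,"wz":0},{"dx":-8,"dy":7.8,"dz":-13,"wx":0,"wy":0,"wz":0}]' 5 5
python3 look.py w4 lever_tip
```

```text
t: 6.45
eef_pos: [0.4594, -0.2003, 0.2026]
ee_rot: [-3.142, -0.0, 0.164]
force: [-0.3, -0.1, 0.2]
width: 0.0499
gripper_force: 0.0
6.45 [ 0.4594 -0.2003  0.2026] [-3.142 -0.     0.164] 0.04987200581707462
lever_tip [([0.5185, -0.1878, 0.0881], 0.78), ([0.3947, -0.0211, 0.1128], 0.48)]
```

View pics/w4.png

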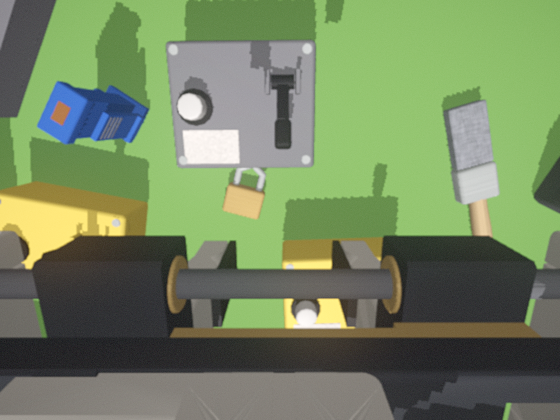

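The lever has dropped: its grip is at (284,134), lying forward, and the network's point matches the model. Next I pinch it and carry it around its arc.

```bash
python3 -m crank '[{"dx":3,"dy":-0.1,"dz":3,"wx":0,"wy":0,"wz":0},{"dx":5.7,"dy":-0.1,"dz":5,"wx":0,"wy":0,"wz":0},{"dx":5.7,"dy":-0.1,"dz":8,"wx":0,"wy":0,"wz":0},{"dx":5.7,"dy":-0.1,"dz":10,"wx":0,"wy":0,"wz":0},{"dx":5.7,"dy":-0.1,"dz":11.5,"wx":0,"wy":0,"wz":0},{"dx":5.7,"dy":-0.1,"dz":12.5,"wx":0,"wy":0,"wz":0},{"dx":5.7,"dy":-0.1,"dz":13.2,"wx":0,"wy":0,"wz":0},{"dx":5.7,"dy":-0.1,"dz":13.2,"wx":0,"wy":0,"wz":0},{"dx":5.7,"dy":-0.1,"dz":13.2,"wx":0,"wy":0,"wz":0},{"dx":5.7,"dy":-0.1,"dz":13.2,"wx":0,"wy":0,"wz":0}]' 5 5
python3 -m crank '[{"dx":0,"dy":0,"dz":0,"wx":0,"wy":0,"wz":0},{"dx":0,"dy":0,"dz":0,"wx":0,"wy":0,"wz":0},{"dx":0,"dy":0,"dz":0,"wx":0,"wy":0,"wz":0},{"dx":0,"dy":0,"dz":0,"wx":0,"wy":0,"wz":0},{"dx":0,"dy":0,"dz":0,"wx":0,"wy":0,"wz":0},{"dx":0,"dy":0,"dz":0,"wx":0,"wy":0,"wz":0},{"dx":0,"dy":0,"dz":0,"wx":0,"wy":0,"wz":0},{"dx":0,"dy":0,"dz":0,"wx":0,"wy":0,"wz":0},{"dx":0,"dy":0,"dz":0,"wx":0,"wy":0,"wz":0},{"dx":0,"dy":0,"dz":0,"wx":0,"wy":0,"wz":0}]' 0.8 5
```

```text
t: 7.8
eef_pos: [0.5159, -0.1906, 0.0711]
ee_rot: [3.141, -0.001, 0.164]
force: [-0.2, -1.2, 0.7]
width: 0.0498
gripper_force: 0.0
t: 9.05
eef_pos: [0.5154, -0.1902, 0.0705]
ee_rot: [-3.141, 0.0, 0.164]
force: [-1.2, 5.7, 1.9]
width: 0.0139
gripper_force: 5.0
```

```bash
python3 -m crank '[{"dx":0.52,"dy":0,"dz":-0.81,"wx":0,"wy":0,"wz":0},{"dx":1.19,"dy":0,"dz":-1.49,"wx":0,"wy":0,"wz":0},{"dx":1.98,"dy":0,"dz":-2.04,"wx":0,"wy":0,"wz":0},{"dx":2.86,"dy":0,"dz":-2.41,"wx":0,"wy":0,"wz":0},{"dx":3.8,"dy":0,"dz":-2.6,"wx":0,"wy":0,"wz":0},{"dx":4.76,"dy":0,"dz":-2.6,"wx":0,"wy":0,"wz":0},{"dx":5.23,"dy":0,"dz":-2.53,"wx":0,"wy":0,"wz":0},{"dx":5.3,"dy":0,"dz":-2.5,"wx":0,"wy":0,"wz":0},{"dx":5.3,"dy":0,"dz":-2.5,"wx":0,"wy":0,"wz":0},{"dx":5.3,"dy":0,"dz":-2.5,"wx":0,"wy":0,"wz":0}]'
```

```text
t: 10.3
eef_pos: [0.5684, -0.1812, 0.0961]
ee_rot: [-3.141, -0.001, 0.164]
force: [-1.1, 6.9, 2.1]
width: 0.0141
gripper_force: 5.0
```

Now open the fingers, rise, and back off to look.

```bash
python3 -m crank '[{"dx":0,"dy":0,"dz":0,"wx":0,"wy":0,"wz":0},{"dx":0,"dy":0,"dz":0,"wx":0,"wy":0,"wz":0},{"dx":0,"dy":0,"dz":0,"wx":0,"wy":0,"wz":0},{"dx":0,"dy":0,"dz":-3,"wx":0,"wy":0,"wz":0},{"dx":0,"dy":0,"dz":-7,"wx":0,"wy":0,"wz":0},{"dx":-3,"dy":0,"dz":-12,"wx":0,"wy":0,"wz":0},{"dx":-7,"dy":-2,"dz":-16,"wx":0,"wy":0,"wz":0},{"dx":-11,"dy":-4,"dz":-18,"wx":0,"wy":0,"wz":0},{"dx":-11,"dy":-5,"dz":-18,"wx":0,"wy":0,"wz":0},{"dx":-11,"dy":-5,"dz":-18,"wx":0,"wy":0,"wz":0}]' 4 5
python3 look.py w5 lever_tip cassette_grip base
python3 - <<'E'
from tri import *
im=arm.grab_frame('side');cv2.imwrite('pics/side1.png',im[:,:,::-1])
for c in('side',):print([(np.round(d['centre'],3),d['confidence']) for d in arm.mark_of(c,'lever_tip')])
a=cv2.imread('pics/w5.png');b=cv2.resize(im[170:290,180:360,::-1],(630,420));cv2.imwrite('pics/c5.png',cv2.resize(np.hstack([a,b]),(800,282)))
E
```

```text
t: 11.55
eef_pos: [0.4513, -0.1502, 0.2759]
ee_rot: [3.141, -0.001, 0.164]
force: [0.3, -1.1, -1.3]
width: 0.0397
gripper_force: 0.0
11.55 [ 0.4513 -0.1502  0.2759] [ 3.141e+00 -1.000e-03  1.640e-01] 0.039715448533823056
lever_tip [([0.3928, -0.0178, 0.1133], 0.89), ([0.5681, -0.1815, 0.114], 0.82)]
cassette_grip [([0.507, -0.0156, 0.0608], 0.83), ([0.5892, 0.119, 0.0755], 0.63)]
base [([0.5669, 0.1249, -0.0005], 0.65)]
[(array([ 0.389, -0.311,  0.114]), 0.76), (array([ 0.57 , -0.181,  0.112]), 0.67), (array([ 0.393, -0.016,  0.117]), 0.6), (array([ 0.49 , -0.414,  0.001]), 0.45)]
```

View pics/c5.png

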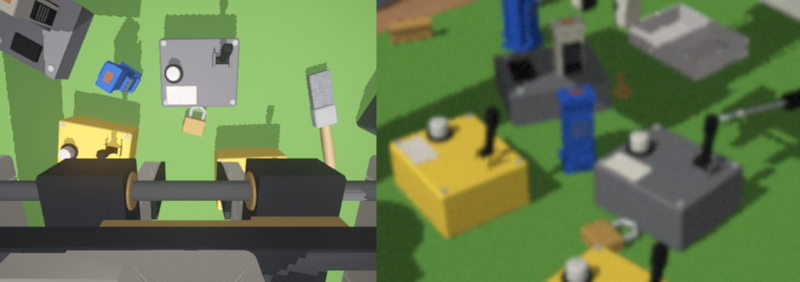

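The lever is set again: it stands upright in both views, at left (226,52) and right (710,135), and the measured tip is (0.569,-0.181,0.113). Next is the cassette.

```bash
python3 -m crank '[{"dx":1,"dy":-4,"dz":0,"wx":0,"wy":0,"wz":4},{"dx":2,"dy":-8,"dz":0.5,"wx":0,"wy":0,"wz":8},{"dx":3,"dy":-12,"dz":1,"wx":0,"wy":0,"wz":12},{"dx":4.5,"dy":-16,"dz":1.5,"wx":0,"wy":0,"wz":17},{"dx":6,"dy":-20,"dz":2,"wx":0,"wy":0,"wz":22},{"dx":7.5,"dy":-24,"dz":2.6,"wx":0,"wy":0,"wz":26},{"dx":9,"dy":-27,"dz":2.6,"wx":0,"wy":0,"wz":30.6},{"dx":10,"dy":-28.6,"dz":2.6,"wx":0,"wy":0,"wz":30.6},{"dx":10,"dy":-28.6,"dz":2.6,"wx":0,"wy":0,"wz":30.6},{"dx":10,"dy":-28.6,"dz":2.6,"wx":0,"wy":0,"wz":30.6}]' 7 5
python3 look.py w6 cassette_grip cassette base
```

```text
t: 13.1
eef_pos: [0.5031, 0.1473, 0.2493]
ee_rot: [3.141, 0.0, -0.37]
force: [0.1, -0.6, -0.1]
width: 0.0698
gripper_force: 0.0
13.1 [0.5031 0.1473 0.2493] [ 3.141  0.    -0.37 ] 0.06977820319963138
cassette_grip [([0.5858, 0.1192, 0.0797], 0.92), ([0.6101, 0.2653, 0.0643], 0.68)]
cassette [([0.6054, 0.267, 0.0016], 0.95), ([0.5012, -0.018, -0.0016], 0.7)]
base [([0.5658, 0.124, -0.0045], 0.84)]
```

View pics/w6.png

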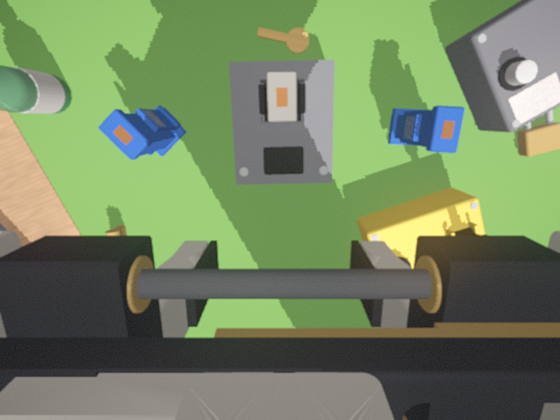

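The wrist view shows the ivory cassette at (282,97) with its black catches at (263,97) and (302,97), in the grey base. The blue cassettes are at (140,133) and (428,130). I'll compute yaw and centre next.

```bash
python3 - <<'E'
from tri import *
k=K('w6');im=cv2.imread('pics/w6.png')
P=[plane(k,u,v,.045)[:2] for u,v in((231,62),(334,60),(332,184),(237,184))];print(np.round(P,4),np.mean(P,0))
yaw=lambda a:np.arctan2(a[1],a[0])
print('base yaw',yaw(P[0]-P[3]),yaw(P[1]-P[2]),yaw(P[0]-P[1])-np.pi/2,yaw(P[3]-P[2])-np.pi/2)
h=cv2.cvtColor(im,cv2.COLOR_BGR2HSV);g=h[:,:,2];roi=np.zeros_like(g);roi[60:135,255:312]=1
m=((g>150)&(h[:,:,1]<60)|((h[:,:,0]<20)&(g>100)))&(roi>0)
c=cv2.findContours(m.astype(np.uint8),0,2)[0];c=max(c,key=cv2.contourArea);r=cv2.minAreaRect(c);b=cv2.boxPoints(r);print(r)
Q=np.array([plane(k,u,v,.110)[:2] for u,v in b]);print(np.round(Q,4),Q.mean(0),[np.linalg.norm(Q[i]-Q[i-1]) for i in range(4)],[yaw(Q[i]-Q[i-1]) for i in range(4)])
# second view height
k2=K('w2');i2=cv2.imread('pics/w2.png');print(proj('wrist',[.587,.118,.11],k2))
y=-.375;print('cassette from base',np.mean(P,0)+.025*np.array([np.cos(y),np.sin(y)]))
h=cv2.cvtColor(i2,cv2.COLOR_BGR2HSV)
u,v=map(int,proj('wrist',[.587,.118,.11],k2));orange=lambda h:((h[:,:,0]<18)&(h[:,:,1]>120)&(h[:,:,2]>90))
L=[]
for h,kk,(u,v) in((h,k2,(u,v)),(cv2.cvtColor(im,cv2.COLOR_BGR2HSV),k,(282,97))):
    ys,xs=np.nonzero(orange(h)[v-20:v+20,u-20:u+20]);p=(xs.mean()+u-20,ys.mean()+v-20);print(len(xs),p);L.append(ray(kk,*p))
print('label',tri(L), plane(k,*p,.11))
E
```

```text
[[0.6418 0.1512]
 [0.6048 0.0504]
 [0.4812 0.095 ]
 [0.5206 0.1968]] [0.5621032  0.12335278]
base yaw -0.35982084380586593 -0.3462157740596897 -0.3519979822056596 -0.3696897806159456
((281.5, 96.5), (51.0, 31.0), 90.0)
[[0.6112 0.1204]
 [0.6016 0.0955]
 [0.5617 0.1104]
 [0.5718 0.1364]] [0.58656842 0.11566781] [np.float64(0.04254880068187609), np.float64(0.026739516179703986), np.float64(0.04254440610035018), np.float64(0.027819954753766307)] [np.float64(-0.38441903635111396), np.float64(-1.9406886103599428), np.float64(2.7825683887251556), np.float64(1.200990948975059)]
(np.float64(279.25493824713783), np.float64(115.69977486090855))
cassette from base [0.58536589 0.11419597]
120 (np.float64(281.5), np.float64(115.0))
167 (np.float64(281.5748502994012), np.float64(96.8622754491018))
label [0.5868102  0.11561874 0.10805596] [0.58665542 0.1155628  0.11      ]
```

```bash
python3 -m crank '[{"dx":4,"dy":0,"dz":2,"wx":0,"wy":0,"wz":0},{"dx":8.9,"dy":-0.1,"dz":4,"wx":0,"wy":0,"wz":0},{"dx":8.9,"dy":-0.1,"dz":7,"wx":0,"wy":0,"wz":0},{"dx":8.9,"dy":-0.1,"dz":10,"wx":0,"wy":0,"wz":0},{"dx":8.9,"dy":-0.1,"dz":13,"wx":0,"wy":0,"wz":0},{"dx":8.9,"dy":-0.1,"dz":16,"wx":0,"wy":0,"wz":0},{"dx":8.9,"dy":-0.1,"dz":18,"wx":0,"wy":0,"wz":0},{"dx":8.9,"dy":-0.1,"dz":19,"wx":0,"wy":0,"wz":0},{"dx":8.9,"dy":-0.1,"dz":19.4,"wx":0,"wy":0,"wz":0},{"dx":8.9,"dy":-0.1,"dz":19.4,"wx":0,"wy":0,"wz":0}]' 7 20
python3 -m crank '[{"dx":0,"dy":0,"dz":0,"wx":0,"wy":0,"wz":0},{"dx":0,"dy":0,"dz":0,"wx":0,"wy":0,"wz":0},{"dx":0,"dy":0,"dz":0,"wx":0,"wy":0,"wz":0},{"dx":0,"dy":0,"dz":0,"wx":0,"wy":0,"wz":0},{"dx":0,"dy":0,"dz":0,"wx":0,"wy":0,"wz":0},{"dx":0,"dy":0,"dz":0,"wx":0,"wy":0,"wz":0},{"dx":0,"dy":0,"dz":0,"wx":0,"wy":0,"wz":0},{"dx":0,"dy":0,"dz":0,"wx":0,"wy":0,"wz":0},{"dx":0,"dy":0,"dz":0,"wx":0,"wy":0,"wz":0},{"dx":0,"dy":0,"dz":0,"wx":0,"wy":0,"wz":0}]' 2.5 20
```

```text
t: 14.55
eef_pos: [0.5869, 0.1168, 0.0561]
ee_rot: [-3.141, -0.001, -0.37]
force: [0.2, 0.5, -0.1]
width: 0.0704
gripper_force: 0.0
t: 15.8
eef_pos: [0.5868, 0.1169, 0.0559]
ee_rot: [-3.141, -0.0, -0.37]
force: [-1.1, -0.1, 4.6]
width: 0.0301
gripper_force: 20.0
```

```bash
python3 -m crank '[{"dx":0,"dy":0,"dz":-0.2,"wx":0,"wy":0,"wz":0},{"dx":0,"dy":0,"dz":-0.4,"wx":0,"wy":0,"wz":0},{"dx":0,"dy":0,"dz":-0.6,"wx":0,"wy":0,"wz":0},{"dx":0,"dy":0,"dz":-0.8,"wx":0,"wy":0,"wz":0},{"dx":0,"dy":0,"dz":-1,"wx":0,"wy":0,"wz":0},{"dx":0,"dy":0,"dz":-1.2,"wx":0,"wy":0,"wz":0},{"dx":0,"dy":0,"dz":-1.4,"wx":0,"wy":0,"wz":0},{"dx":0,"dy":0,"dz":-1.6,"wx":0,"wy":0,"wz":0},{"dx":0,"dy":0,"dz":-1.8,"wx":0,"wy":0,"wz":0},{"dx":0,"dy":0,"dz":-2,"wx":0,"wy":0,"wz":0}]'
```

```text
t: 17.05
eef_pos: [0.5866, 0.1167, 0.0757]
ee_rot: [-3.142, 0.0, -0.371]
force: [0.4, -0.4, -3.2]
width: 0.0303
gripper_force: 19.9
```

```bash
python3 -m crank '[{"dx":0,"dy":0,"dz":-1,"wx":0,"wy":0,"wz":0},{"dx":0,"dy":0,"dz":-2,"wx":0,"wy":0,"wz":0},{"dx":0,"dy":0,"dz":-3.2,"wx":0,"wy":0,"wz":0},{"dx":0,"dy":0,"dz":-4.5,"wx":0,"wy":0,"wz":0},{"dx":0,"dy":0,"dz":-6,"wx":0,"wy":0,"wz":0},{"dx":0,"dy":0,"dz":-7.5,"wx":0,"wy":0,"wz":0},{"dx":0,"dy":0,"dz":-8.5,"wx":0,"wy":0,"wz":0},{"dx":0,"dy":0,"dz":-9,"wx":0,"wy":0,"wz":0},{"dx":0,"dy":0,"dz":-9,"wx":0,"wy":0,"wz":0},{"dx":0,"dy":0,"dz":-9,"wx":0,"wy":0,"wz":0}]'
python3 - <<'E'
from h import *
im=arm.grab_frame('side')
for q in('cassette','lever_tip'):print(q,[(np.round(d['centre'],3),round(d['confidence'],2)) for d in arm.mark_of('side',q)])
cv2.imwrite('pics/c7.png',cv2.resize(im[100:290,170:370,::-1],(600,570)))
s=arm.get_state();print(s['t'],s['width'],s['gripper_force'],s['force'])
E
```

```text
t: 18.3
eef_pos: [0.5862, 0.1166, 0.165]
ee_rot: [3.141, 0.001, -0.371]
force: [0.1, -0.5, -2.8]
width: 0.0303
gripper_force: 19.9
cassette [(array([ 0.505, -0.016,  0.001]), 0.85), (array([0.585, 0.117, 0.118]), 0.63)]
lever_tip [(array([ 0.567, -0.183,  0.112]), 0.67), (array([ 0.388, -0.016,  0.117]), 0.58), (array([ 0.789,  0.11 , -0.004]), 0.38)]
18.45 0.03035840023203604 19.91863489151001 [-0.03836248 -0.48353248 -2.08588329]
```

View pics/c7.png

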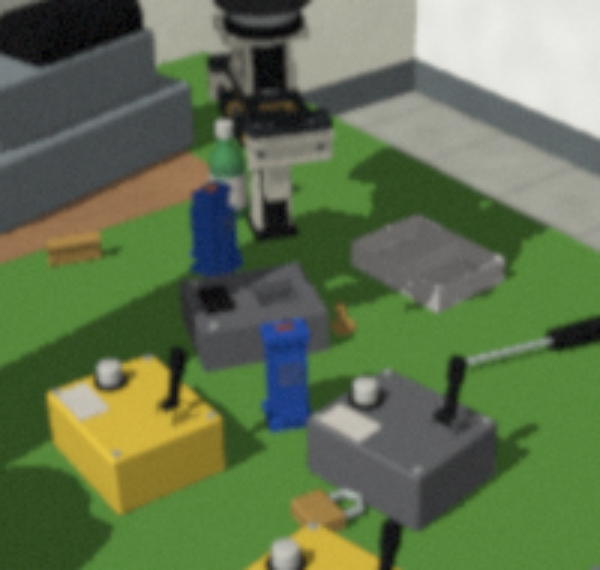

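The cassette is held upright at (270,200), clear above its empty well at (275,290), with its underside at about 0.118 m. The lever still stands set at (455,390). I'll hand the job in.

```bash
python3 -c "
from station import arm
print(arm.job_done())"
```

```text
the job is handed in; nothing more can be done
None
```

The job is handed in at about 18.5 s: I pressed the button, the lever dropped and was set again, and I drew the cassette out by both catches; it is held upright and still, with its underside about 7 cm above the base. The hand-in gave no verdict.

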